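# Shut up the paint chest

## Robot

A 6-joint arm with a two-finger parallel gripper is mounted at the origin on the work surface. World frame = base frame: x ahead of the robot, y to its left, z up, the work surface at z = 0. Lengths are in m, angles in rad, forces in N, time in s.
With the tool pointing down it reaches from about 0.225 to 0.875 m from the base axis. Payload 3.4 kg.
Tool frame: the origin (TCP) lies on the centre line of the jaws, within the pads' length; the fingertips stand 17 mm ahead of it and the grasp point (between the pads) lies 2 mm behind it; y points along the fingers, x is the direction in which the jaws open and shut, and the axes are right-handed (so a half turn about y gives the same grasp; the last joint's range is limited). The gripper opens to 85 mm and grips with 20 to 120 N. Pads are 22 mm wide; open, the fingers measure 114 mm over their backs; the gripper's body (76 mm by 85 mm) begins 54 mm behind the grasp point. The pads swing forward as they close: fully open they stand 13 mm farther back than shut.
Start: joints at [1.001, 0.276, 1.505, -0, 1.361, -0.121], TCP at [0.25, 0.518, 0.248] pointing down, gripper open.
Joint ranges: [-2.89, 2.89], [-0.75, 2.08], [0.22, 2.7], [-1.18, 4.32], [0.11, 2.71], [-2.7, 2.7]. Speed limits (rad/s): [2.57, 2.57, 3.14, 3.14, 3.14, 3.14].

## Interface

Orientations are given as a 3x3 rotation matrix whose columns are the frame's x, y, z axes.
In Python, from cell import robot, read_camera, camera_model, order gives the robot as it stands. The module is installed in compiled form; this text tells all that it offers.
- The arm moves only by the tool send_rows, never from a script. Its arguments are lists of equal length, an entry for each row: "translation": the shift along the tool's x, y, z in m, a list of three; "spin": the turn about the tool's y in rad; "fingers": the closure in counts, from 0 (fully open) to 255 (shut). In form: {"translation": [[dx, dy, dz], ...], "spin": [spin, ...], "fingers": [fingers, ...]}. A call has 1 to 20 rows; each row is the pose to reach, as a shift and turn from the pose commanded when the call began, along the tool's axes at that moment; what a row does not reach only later rows make up. A row lasts 1/10 s, in which the tool goes at most 50 mm and 8.59 degrees, less where a joint would pass 70% of its speed; a pose out of reach is approached as far as the arm can. A call with a gripper value outside its range is refused whole. The fingers move at their own pace and stop on an object; "grip_force" is the grip in N (left out, the last holds). Time passes only in rows, so rows that repeat a pose let the fingers close. It gives the time, the measured TCP pose, the force and the opening at its end, in the units of the state.
- robot.state(): the state, without advancing time (a new reading comes with each control period).
- read_camera(name): name is "side" or "top"; returns the picture (420x560x3 uint8, red, green, blue); there is no depth.
- camera_model(name): a dict with "K" (3x3 intrinsics, pixels), "rvec" (rotation vector, rad) and "tvec" (3), from world to camera coordinates, as OpenCV has them. Camera axes: x right, y down, z forward; pixel columns grow to the right and rows downward; lengths in m; the calibration is good to about 2 mm. A picture is of the moment at which its call begins. camera_model takes no time and is no camera call.
- order.hand_in(): hands the job in, once; it reports no verdict.
The state is a dict: "time_s": time; "joint_positions": joint angles; "joint_velocities": joint speeds; "effort": joint torques, N m; "tool_pos": TCP position; "tcp_rot": TCP orientation; "ft_force": force on the tool from outside, world axes, zero at the start; "torque": the same for the moment, N m; "width": finger opening in m.
Only numpy, scipy, OpenCV 4.12 (cv2) and the standard library are available. Lean on these libraries where they do the work, as an engineer would, in place of code of your own. Each camera call takes 0.05 s, during which the arm holds its last target. There are 200 camera calls.

## Task

Shut up the plywood paint chest for the night: push both of its open drawers fully home and press its raised lid down until it lies fully closed, in any order. Do it all with the fingertips, by pushing only: do not grip the drawer fronts or the lid, do not slam anything, and leave the pots, tape, brushes and other things on the table where they are.

Things in the scene. Friction and masses are not known exactly. Their poses are not given: they have to be found in the camera images.
- chest: Plywood paint chest fixed to the red table, 170 mm deep (its x), 360 mm wide (its y), 90 mm high without the lid. Origin at the centre of its underside; its x axis points horizontally from its front (drawers, towards the robot) to its back, its y axis to its left as seen from the robot, z up. Its carcass front stands at x = -85 mm of this frame. Between the two drawers is a fixed block.
- drawer_left (a joint): How far the left (+y of the chest) drawer stands open, in m: 0 is fully home, it slides out along the chest's -x, at most 0.12. Stays where it is left; about 2 to 4 N of push moves it (1.5 N of friction and 5 N per m/s).
- drawer_right (a joint): How far the right (-y of the chest) drawer stands open, in m: 0 is fully home. Same drawer as the left one.
- front_left (a point): Centre of the outer (robot-facing) face of the left drawer's front, 35 mm above the table; it moves with the drawer. Axes as the chest's. The front is a flat upright plywood panel 130 mm wide, 12 mm thick, from 8 to 62 mm above the table, with a finger notch 30 mm wide and 16 mm deep in the middle of its upper edge. When home, the panel lies against the carcass, its face 12 mm proud of it (chest x = -97 mm), at chest y = +105 mm.
- front_right (a point): The same point on the right drawer's front, at chest y = -105 mm.
- lid (a joint): Angle of the lid in rad: 0 is closed (level, lying on the chest), growing as its front edge rises. The lid is a flat plywood board 168 mm deep, 360 mm wide, 8 mm thick, hinged along the chest's upper back edge. Its hinge is stiff (0.38 Nm of friction), so it stays where it is left; pressed down 95 mm from the hinge line it closes with about 1.5 to 5 N.
- lid_top (a point): Point on the lid's upper face, 90 mm from the hinge line (in the board), in the middle of the width; it moves with the lid. Lid frame: x from the front edge to the hinge, z out of the upper face. Closed, the upper face is 98 mm above the table.
- hinge (a point): Middle of the lid's hinge line on the chest's upper back edge, 90 mm above the table (chest x = +85 mm); the line runs along the chest's y. The lid reaches from here towards the robot.
- pot: Small white paint pot, 38 mm across, 45 mm high, loose, standing in front of the chest between the two drawers, about 135 mm before the chest's centre. Bystander. Origin at the centre of its underside, as for all bystanders.
- bottle: White paint bottle, 52 mm across, 130 mm high, loose, standing to the right of the chest, about 260 mm from its centre. Bystander.
- brushes: White mug of brushes, 76 mm across, brushes up to 210 mm high, loose, standing to the left of the chest, about 280 mm from its centre. Bystander.
- tape: Roll of tape lying flat, 84 mm across, 24 mm high, loose, left of and in front of the chest. Bystander.
- jar: White paint jar with a black lid, 60 mm across, 75 mm high, loose, right of and in front of the chest. Bystander.

How it is judged:
At the end, for the whole second after the job is handed in: Both drawers are home to within 4 mm, the lid is closed to within 0.03 rad (5 mm at its front edge), and every bystander is at rest within 25 mm of where it stood (value of joint each of drawer_left, drawer_right below 0.004 m and value of joint lid below 0.03 rad and distance of each of pot, bottle, brushes, tape, jar from where it was at the start of the episode below 0.025 m and linear speed of each of pot, bottle, brushes, tape, jar below 0.03 m/s); the robot touches nothing.
It fails at once if a bystander is moved by more than 25 mm, lifted or knocked over (distance of any of pot, bottle, brushes, tape, jar from where it was at the start of the episode above 0.025 m or angle between any of pot, bottle, brushes, tape, jar's own z axis and vertical above 0.35 rad).
It fails at once if a drawer is slammed (shut faster than 0.5 m/s) or the lid is slammed (faster than 4 rad/s) (velocity of joint any of drawer_left, drawer_right below -0.5 m/s or velocity of joint lid below -4 rad/s).
It fails at once if a drawer front or the lid is taken between the fingers ((x of the grasp point in the frame of front_left between 0.001 and 0.011 m and y of the grasp point in the frame of front_left between -0.065 and 0.065 m and z of the grasp point in the frame of front_left between -0.027 and 0.027 m) or (x of the grasp point in the frame of front_right between 0.001 and 0.011 m and y of the grasp point in the frame of front_right between -0.065 and 0.065 m and z of the grasp point in the frame of front_right between -0.027 and 0.027 m) or (x of the grasp point in the frame of lid_top between -0.078 and 0.08 m and y of the grasp point in the frame of lid_top between -0.18 and 0.18 m and z of the grasp point in the frame of lid_top between -0.01 and -0.001 m)).
It fails at once if a drawer is pulled out to its stop, or the lid is raised upright (value of joint any of drawer_left, drawer_right above 0.115 m or value of joint lid above 1.2 rad).
It also fails if it takes over 58 s, if anything falls off the work surface, if the arm or the gripper's body presses on something with over 40 N, if the wrist force passes 120 N, or if a joint passes its speed limit or range.

## Working session

There is one attempt and no reset: what is moved stays moved. The work goes in short steps, Python scripts to look and compute and a tool call to move; the robot and the scene stay as the last step left them, time stands still between calls to the robot, and variables do not carry over. Pictures are saved under pics/ and viewed, about 8 in all and at most 12, crops included, and the job is handed in when it is done.

Besides the shell and the picture viewer there is one more tool, called as name(argument=value, ...), one argument or row to a line, values as JSON. send_rows: Moves the arm, as the interface text tells. Its arguments: {"type":"object","properties":{"translation":{"type":"array"},"spin":{"type":"array"},"fingers":{"type":"array"},"grip_force":{"type":"number"}},"required":["translation","spin","fingers"]}

```bash
mkdir -p pics; python3 - <<'E'
from cell import *
import cv2
for n in("side","top"):
    cv2.imwrite(f"pics/{n}0.png",read_camera(n)[:,:,::-1]); m=camera_model(n)
    R=cv2.Rodrigues(m["rvec"])[0]; print(n,m["K"],(-R.T@m["tvec"].reshape(3)).round(3),R.round(2))
s=robot.state();print(s["time_s"],s["tool_pos"],s["tcp_rot"],s["width"],s["ft_force"])
E
```

```text
side [[408.18003802   0.         283.08305417]
 [  0.         408.18003802 203.8618234 ]
 [  0.           0.           1.        ]] [ 0.793 -0.171  0.916] [[ 0.69  0.73 -0.01]
 [ 0.68 -0.65 -0.34]
 [-0.25  0.23 -0.94]]
top [[425.08651409   0.         283.09053994]
 [  0.         425.08651409 210.96452416]
 [  0.           0.           1.        ]] [0.452 0.035 1.165] [[-0.01 -1.    0.03]
 [-0.99  0.01 -0.13]
 [ 0.13 -0.03 -0.99]]
0.1 [0.24923947 0.51766752 0.24750625] [[ 4.33938931e-01 -9.36926050e-04 -9.00941800e-01]
 [ 9.00940706e-01 -1.42192875e-03  4.33939883e-01]
 [-1.68764462e-03 -9.99998550e-01  2.27084577e-04]] 0.08499810692326311 [-0.01556526 -0.33696718  0.07021537]
```

View pics/side0.png

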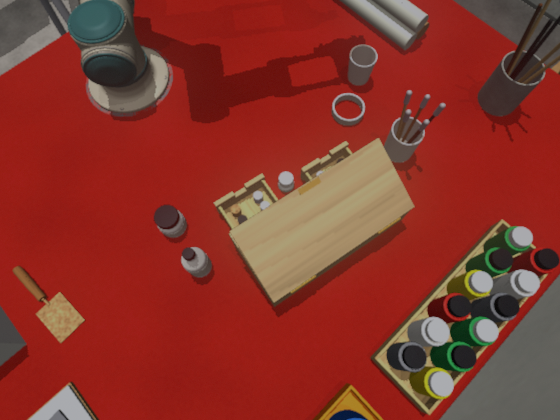

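View pics/top0.png

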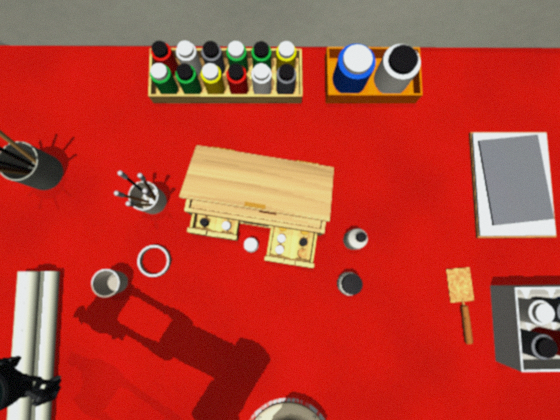

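The top view shows the chest around (257,200), with the left drawer front near (213,235), the right drawer front near (290,262) and the pot at (251,244). The gripper is at the lower left. I'll zoom in to get corners.

```bash
python3 - <<'E'
import cv2
a=cv2.imread("pics/top0.png")[140:275,170:350]; b=cv2.imread("pics/side0.png")[130:310,200:425]
cv2.imwrite("pics/tc.png",cv2.resize(a,None,fx=4.4,fy=4.4,interpolation=cv2.INTER_CUBIC))
cv2.imwrite("pics/sc.png",cv2.resize(b,None,fx=3.3,fy=3.3,interpolation=cv2.INTER_CUBIC))
E
```

```text
(no output)
```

View pics/tc.png

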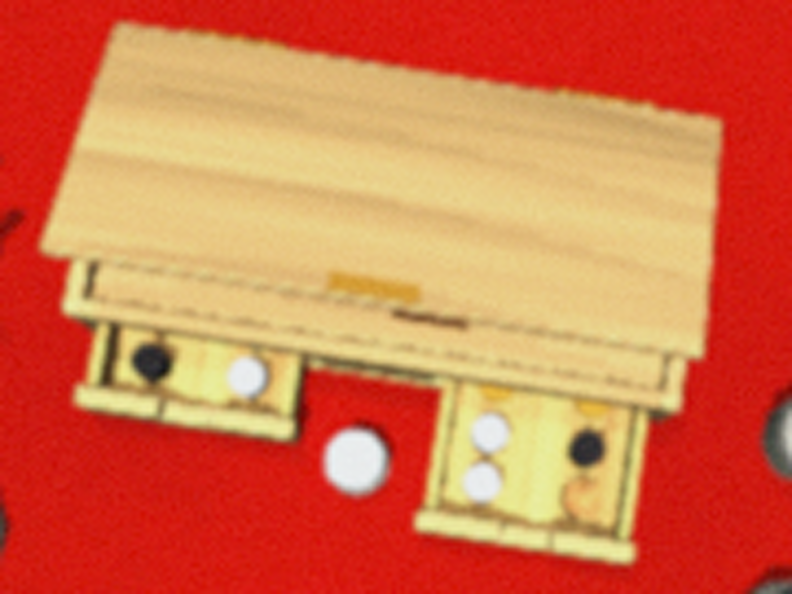

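View pics/sc.png

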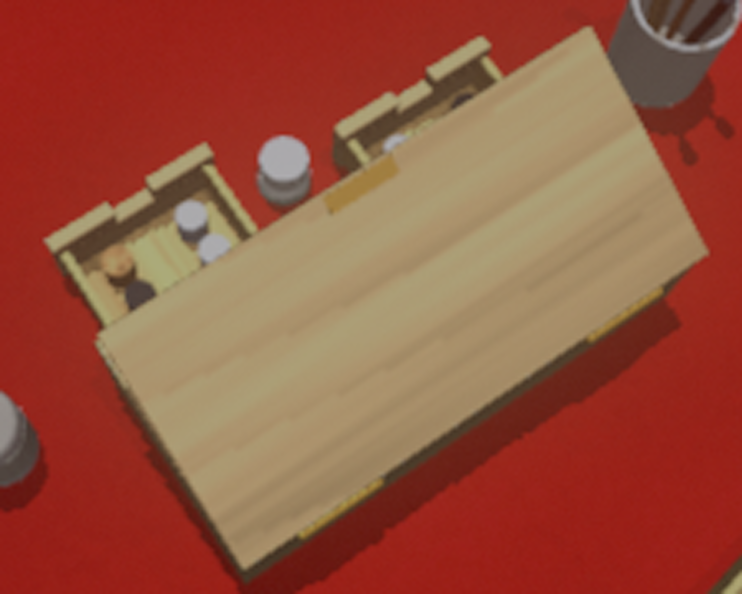

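The crops show both drawers open (the right one further), the lid raised, and the pot between the drawers. Top crop corners:
- Left front: (75,404)–(295,438)
- Right front: (415,528)–(633,562)
- Carcass front: (62,315)–(682,412)
- Lid front: (40,252)–(703,357)

```bash
cat >h.py <<'E'
from cell import *
import cv2,numpy as np
def ray(n,p):
    m=camera_model(n);R=cv2.Rodrigues(np.array(m["rvec"],float))[0];c=-R.T@np.array(m["tvec"]).reshape(3)
    return c,R.T@np.linalg.inv(m["K"])@[p[0],p[1],1]
def plane(n,p,z):
    c,d=ray(n,p);return c+d*(z-c[2])/d[2]
def tri(p,q):
    (a,d),(b,e)=ray("top",p),ray("side",q)
    s=np.linalg.lstsq(np.c_[d,-e],b-a,rcond=None)[0];u,v=a+d*s[0],b+e*s[1];return (u+v)/2,np.linalg.norm(u-v)
def T(p):return np.array(p)/4.4+[170,140]-.4
def S(p):return np.array(p)/3.3+[200,130]-.35
E
python3 - <<'E'
from h import *
np.set_printoptions(precision=4,suppress=True)
cf=[plane("top",T(p),.09) for p in((62,315),(682,412))];print("carc",cf)
hb=[plane("top",T(p),.098) for p in((118,22),(722,120))];print("back",hb)
y=(cf[0]-cf[1])[:2];L=np.linalg.norm(y);y/=L;x=np.array([y[1],-y[0]]);print("w",L,"yaw",np.arctan2(x[1],x[0]))
C=(cf[0]+cf[1])[:2]/2+.085*x;print("C",C,x,y)
f=lambda P:np.array([(P[:2]-C)@x,(P[:2]-C)@y,P[2]])
for p in((75,404),(295,438),(415,528),(633,562)):print("dr",f(plane("top",T(p),.062)))
for b in hb:print("hb",f(b))
for a,b in(((40,252),(98,340)),((703,357),(98,340)),((40,252),(590,28)),((118,22),(708,250)),((722,120),(245,572))):
    P,e=tri(T(a),S(b));print("lid",P,f(P),e)
P,e=tri(T((355,458)),S((284,162)));print("pot",P,f(P),e)
for n,p,z in(("top",(153,261),.024),("top",(351,278),.075),("top",(358,233),.13),("top",(148,190),.095)):
    P=plane(n,p,z);print(P,f(P))
E
```

```text
carc [array([0.5965, 0.2575, 0.09  ]), array([ 0.5378, -0.0996,  0.09  ])]
back [array([0.768 , 0.2269, 0.098 ]), array([ 0.7082, -0.1259,  0.098 ])]
w 0.3618285898418805 yaw -0.1631286006629487
C [0.651  0.0652] [ 0.9867 -0.1624] [0.1624 0.9867]
dr [-0.1329  0.1701  0.062 ]
dr [-0.1327  0.0393  0.062 ]
dr [-0.1739 -0.0387  0.062 ]
dr [-0.1739 -0.1679  0.062 ]
hb [0.0892 0.1786 0.098 ]
hb [ 0.0875 -0.1793  0.098 ]
lid [0.6063 0.0288 0.4643] [-0.0383 -0.0432  0.4643] 0.323390110874807
lid [ 0.5623 -0.1009  0.1642] [-0.0606 -0.1783  0.1642] 0.0030685956625657105
lid [0.6217 0.2555 0.1675] [-0.0598  0.183   0.1675] 0.004054709495938174
lid [0.7673 0.2268 0.1046] [0.0884 0.1784 0.1046] 0.0030827538613173995
lid [ 0.7099 -0.1249  0.0947] [ 0.089  -0.178   0.0947] 0.0035680476043432486
pot [0.5162 0.0923 0.0405] [-0.1374  0.0049  0.0405] 0.0022478951125379115
[0.473 0.349 0.024] [-0.2218  0.2512  0.024 ]
[ 0.4243 -0.1662  0.075 ] [-0.1861 -0.2651  0.075 ]
[ 0.5345 -0.1767  0.13  ] [-0.0757 -0.2575  0.13  ]
[0.6506 0.3475 0.095 ] [-0.0462  0.2785  0.095 ]
```

Measured:
- **Chest:** centre about (0.650, 0.065), yaw about -0.163.
- **Drawers:** left open about 36 mm, right about 77 mm.
- **Lid:** raised about 0.43 rad.

I'll shut the lid first. The shut fingers go above it, with the tool turned to the chest's axes.

send_rows(
  translation=[
    [-0.006, 0.002, -0.014],
    [-0.018, 0.004, -0.042],
    [-0.033, 0.006, -0.077],
    [-0.05, 0.009, -0.115],
    [-0.067, 0.012, -0.155],
    [-0.084, 0.015, -0.195],
    [-0.101, 0.018, -0.235],
    [-0.118, 0.02, -0.275],
    [-0.135, 0.022, -0.315],
    [-0.152, 0.024, -0.355],
    [-0.169, 0.026, -0.395],
    [-0.186, 0.028, -0.432],
    [-0.202, 0.03, -0.468],
    [-0.216, 0.032, -0.5],
    [-0.226, 0.034, -0.525],
    [-0.233, 0.036, -0.54],
    [-0.237, 0.0375, -0.548],
    [-0.237, 0.0375, -0.548],
    [-0.237, 0.0375, -0.548],
  ],
  spin=[-0.02, -0.04, -0.06, -0.08, -0.1, -0.12, -0.14, -0.16, -0.18, -0.2, -0.22, -0.24, -0.26, -0.275, -0.286, -0.286, -0.286, -0.286, -0.286],
  fingers=[255, 255, 255, 255, 255, 255, 255, 255, 255, 255, 255, 255, 255, 255, 255, 255, 255, 255, 255],
)

```text
time_s: 2.0
tool_pos: [0.6396, 0.0677, 0.2107]
tcp_rot: [[0.162, -0.001, -0.987], [0.987, 0.001, 0.162], [0.001, -1.0, 0.001]]
ft_force: [-0.5, 0.4, -0.3]
width: -0.0001
```

send_rows(
  translation=[
    [0, 0.01, 0],
    [0, 0.02, 0],
    [0, 0.03, 0],
    [0, 0.038, 0],
    [0, 0.045, 0],
    [0, 0.052, 0],
    [0, 0.059, 0],
    [0, 0.066, 0],
    [0, 0.073, 0],
    [0, 0.08, 0],
    [0, 0.086, 0],
    [0, 0.09, 0],
    [0, 0.093, 0],
    [0, 0.093, 0],
  ],
  spin=[0, 0, 0, 0, 0, 0, 0, 0, 0, 0, 0, 0, 0, 0],
  fingers=[255, 255, 255, 255, 255, 255, 255, 255, 255, 255, 255, 255, 255, 255],
)

```text
time_s: 3.4
tool_pos: [0.6405, 0.0668, 0.1172]
tcp_rot: [[0.162, -0.0, -0.987], [0.987, -0.0, 0.162], [-0.0, -1.0, 0.0]]
ft_force: [0.4, 0.7, -0.2]
width: -0.0001
```

send_rows(
  translation=[
    [0, 0.001, 0],
    [0, 0.002, 0],
    [0, 0.003, 0],
    [0, 0.004, 0],
    [0, 0.004, 0],
  ],
  spin=[0, 0, 0, 0, 0],
  fingers=[255, 255, 255, 255, 255],
)

```text
time_s: 3.9
tool_pos: [0.6409, 0.0668, 0.1151]
tcp_rot: [[0.162, 0.002, -0.987], [0.987, -0.0, 0.162], [0.0, -1.0, -0.002]]
ft_force: [-2.0, 0.3, 5.5]
width: -0.0001
```

```bash
python3 - <<'E'
from h import *
a=read_camera("top")[140:275,170:350,::-1];b=read_camera("side")[130:310,200:425,::-1]
cv2.imwrite("pics/c1.png",np.hstack([cv2.resize(a,(440,330)),cv2.resize(b,(360,288)).copy() if 0 else cv2.copyMakeBorder(cv2.resize(b,(360,288)),0,42,0,0,0)]))
print(robot.state()["ft_force"],robot.state()["tool_pos"])
E
```

```text
[-2.23173947 -0.27498974  5.40461571] [0.64086428 0.06674062 0.11505236]
```

View pics/c1.png

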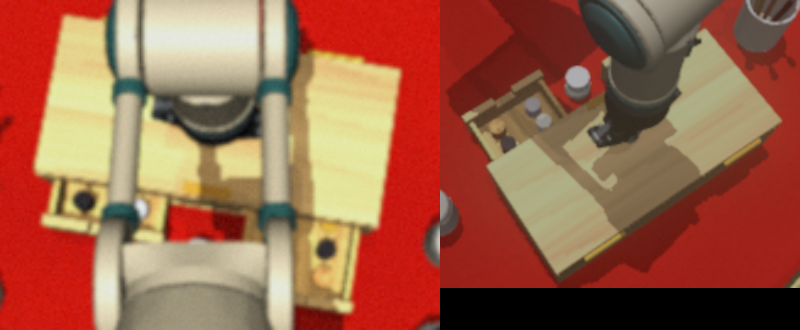

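The lid is down: contact holds at tip height 0.098 with 5.5 N. One firmer press, then lift and move in front of the right drawer.

send_rows(
  translation=[
    [0, 0.002, 0],
    [0, 0.004, 0],
    [0, 0.004, 0],
    [0, -0.005, 0],
    [0, -0.025, 0],
    [0, -0.05, 0.005],
    [-0.01, -0.06, 0.02],
    [-0.03, -0.06, 0.045],
    [-0.05, -0.06, 0.08],
    [-0.07, -0.06, 0.115],
    [-0.09, -0.06, 0.145],
    [-0.11, -0.06, 0.17],
    [-0.125, -0.06, 0.19],
    [-0.13, -0.06, 0.2],
    [-0.13, -0.06, 0.2],
    [-0.13, -0.06, 0.2],
  ],
  spin=[0, 0, 0, 0, 0, 0, 0, 0, 0, 0, 0, 0, 0, 0, 0, 0],
  fingers=[255, 255, 255, 255, 255, 255, 255, 255, 255, 255, 255, 255, 255, 255, 255, 255],
)

```text
time_s: 5.6
tool_pos: [0.4233, -0.029, 0.1741]
tcp_rot: [[0.162, 0.002, -0.987], [0.987, 0.0, 0.162], [0.001, -1.0, -0.002]]
ft_force: [0.6, 0.2, 0.4]
width: 0.0002
```

```bash
python3 - <<'E'
from h import *
C=np.array([.650,.065]);x=np.array([.9867,-.1624]);y=np.array([.1624,.9867])
p=robot.state()["tool_pos"];d=p[:2]-C;print(d@x,d@y,p[2])
a=read_camera("side")[130:310,200:425,::-1]
cv2.imwrite("pics/c2.png",cv2.resize(a,None,fx=3.3,fy=3.3))
E
```

```text
-0.20845122497975418 -0.12954511422996134 0.17409213296043083
```

View pics/c2.png

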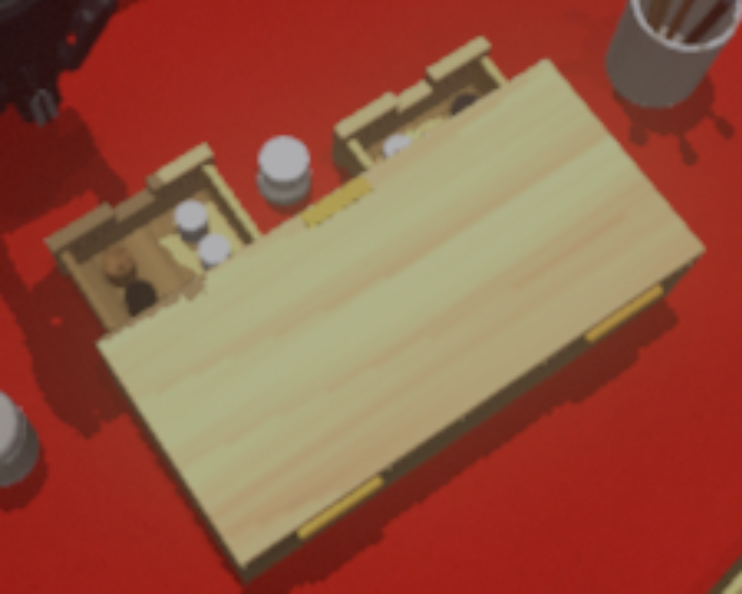

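The side view shows the lid level, with front corners at about (545,60) and (98,345), and the fingers standing before the right drawer. Next: down, then push gently.

send_rows(
  translation=[
    [0, 0.02, 0],
    [0, 0.05, 0],
    [0, 0.08, 0],
    [0, 0.105, 0],
    [0, 0.117, 0],
    [0, 0.117, 0],
    [0, 0.117, -0.008],
    [0, 0.117, -0.016],
    [0, 0.117, -0.024],
    [0, 0.117, -0.032],
    [0, 0.117, -0.04],
    [0, 0.117, -0.048],
    [0, 0.117, -0.056],
    [0, 0.117, -0.064],
    [0, 0.117, -0.072],
    [0, 0.117, -0.08],
    [0, 0.117, -0.086],
    [0, 0.117, -0.09],
    [0, 0.117, -0.093],
    [0, 0.117, -0.093],
  ],
  spin=[0, 0, 0, 0, 0, 0, 0, 0, 0, 0, 0, 0, 0, 0, 0, 0, 0, 0, 0, 0],
  fingers=[255, 255, 255, 255, 255, 255, 255, 255, 255, 255, 255, 255, 255, 255, 255, 255, 255, 255, 255, 255],
)

```text
time_s: 7.65
tool_pos: [0.5145, -0.0442, 0.0568]
tcp_rot: [[0.162, 0.001, -0.987], [0.987, 0.0, 0.162], [0.0, -1.0, -0.001]]
ft_force: [0.2, 0.2, 1.1]
width: 0.0002
```

send_rows(
  translation=[
    [0, 0, -0.002],
    [0, 0, -0.004],
    [0, 0, -0.006],
    [0, 0, -0.008],
    [0, 0, -0.008],
  ],
  spin=[0, 0, 0, 0, 0],
  fingers=[255, 255, 255, 255, 255],
)

```text
time_s: 8.15
tool_pos: [0.5221, -0.0454, 0.0568]
tcp_rot: [[0.162, 0.001, -0.987], [0.987, 0.0, 0.162], [0.0, -1.0, -0.001]]
ft_force: [-0.3, 0.5, -0.8]
width: -0.0002
```

send_rows(
  translation=[
    [0, 0, -0.001],
    [0, 0, -0.002],
    [0, 0, -0.003],
    [0, 0, -0.004],
    [0, 0, -0.004],
  ],
  spin=[0, 0, 0, 0, 0],
  fingers=[255, 255, 255, 255, 255],
)

```text
time_s: 8.65
tool_pos: [0.5242, -0.0458, 0.0567]
tcp_rot: [[0.162, -0.003, -0.987], [0.987, 0.001, 0.162], [0.0, -1.0, 0.003]]
ft_force: [-4.3, 1.3, 3.6]
width: 0.0005
```

```bash
python3 - <<'E'
from h import *
a=read_camera("side")[130:310,200:425,::-1]
cv2.imwrite("pics/c3.png",cv2.resize(a,None,fx=3.3,fy=3.3))
E
```

```text
(no output)
```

View pics/c3.png

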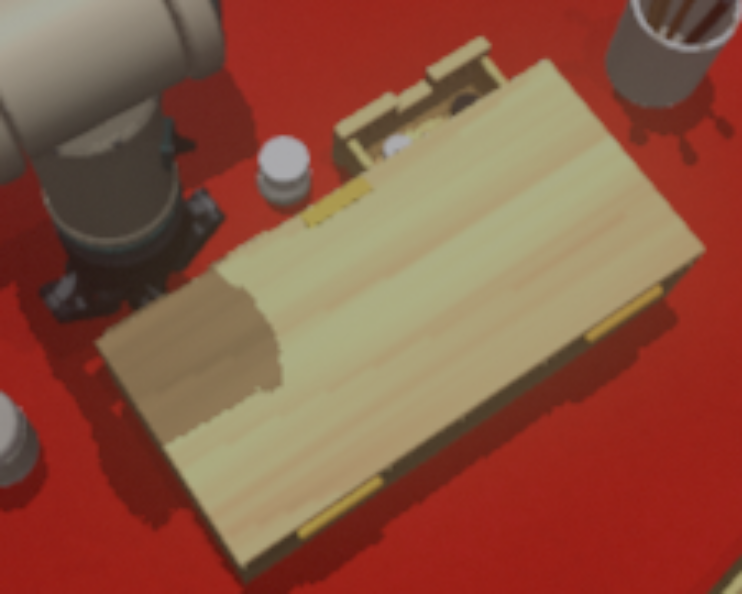

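The right drawer has stopped at home with about 4.5 N. A last press, then over to the left drawer, high over the pot.

send_rows(
  translation=[
    [0, 0, -0.002],
    [0, 0, -0.002],
    [0, 0, 0.01],
    [0, 0, 0.035],
    [0, -0.02, 0.06],
    [0, -0.06, 0.066],
    [0.01, -0.09, 0.066],
    [0.035, -0.1, 0.066],
    [0.07, -0.1, 0.066],
    [0.11, -0.1, 0.066],
    [0.15, -0.1, 0.066],
    [0.19, -0.1, 0.066],
    [0.225, -0.1, 0.066],
    [0.25, -0.1, 0.066],
    [0.26, -0.09, 0.066],
    [0.26, -0.06, 0.066],
    [0.26, -0.03, 0.066],
    [0.26, -0.008, 0.066],
    [0.26, 0, 0.066],
    [0.26, 0, 0.066],
  ],
  spin=[0, 0, 0, 0, 0, 0, 0, 0, 0, 0, 0, 0, 0, 0, 0, 0, 0, 0, 0, 0],
  fingers=[255, 255, 255, 255, 255, 255, 255, 255, 255, 255, 255, 255, 255, 255, 255, 255, 255, 255, 255, 255],
)

```text
time_s: 10.7
tool_pos: [0.5019, 0.2203, 0.0555]
tcp_rot: [[0.163, -0.002, -0.987], [0.987, -0.001, 0.163], [-0.001, -1.0, 0.002]]
ft_force: [-0.8, 0.1, -0.0]
width: -0.0001
```

send_rows(
  translation=[
    [0, 0, -0.005],
    [0, 0, -0.012],
    [0, 0, -0.02],
    [0, 0, -0.028],
    [0, 0, -0.036],
    [0, 0, -0.044],
    [0, 0, -0.051],
    [0, 0, -0.057],
    [0, 0, -0.06],
    [0, 0, -0.062],
    [0, 0, -0.064],
    [0, 0, -0.065],
    [0, 0, -0.066],
    [0, 0, -0.067],
    [0, 0, -0.068],
    [0, 0, -0.068],
  ],
  spin=[0, 0, 0, 0, 0, 0, 0, 0, 0, 0, 0, 0, 0, 0, 0, 0],
  fingers=[255, 255, 255, 255, 255, 255, 255, 255, 255, 255, 255, 255, 255, 255, 255, 255],
)

```text
time_s: 12.3
tool_pos: [0.5675, 0.2104, 0.0567]
tcp_rot: [[0.162, -0.004, -0.987], [0.987, 0.0, 0.162], [-0.001, -1.0, 0.004]]
ft_force: [-4.5, 0.7, 4.0]
width: 0.0003
```

send_rows(
  translation=[
    [0, 0, -0.002],
    [0, 0, -0.002],
    [0, 0, 0.01],
    [0, 0, 0.03],
    [0, -0.02, 0.05],
    [0, -0.05, 0.06],
    [0, -0.085, 0.08],
    [0, -0.12, 0.11],
    [0, -0.14, 0.145],
    [0, -0.15, 0.18],
    [0.02, -0.15, 0.21],
    [0.04, -0.15, 0.24],
    [0.06, -0.15, 0.265],
    [0.075, -0.15, 0.28],
    [0.08, -0.15, 0.285],
    [0.08, -0.15, 0.285],
  ],
  spin=[0, 0, 0, 0, 0, 0, 0, 0, 0, 0, 0, 0, 0, 0, 0, 0],
  fingers=[255, 255, 255, 255, 255, 255, 255, 255, 255, 255, 255, 255, 255, 255, 255, 255],
)

```text
time_s: 13.9
tool_pos: [0.3016, 0.3359, 0.207]
tcp_rot: [[0.16, 0.002, -0.987], [0.987, 0.001, 0.16], [0.001, -1.0, -0.002]]
ft_force: [0.1, -2.0, -0.2]
width: -0.0002
```

```bash
python3 - <<'E'
from h import *
a=read_camera("top");b=read_camera("side")
cv2.imwrite("pics/top1.png",a[:,:,::-1]);cv2.imwrite("pics/side1.png",b[:,:,::-1])
cv2.imwrite("pics/tc1.png",cv2.resize(a[140:275,170:350,::-1],None,fx=4.4,fy=4.4,interpolation=cv2.INTER_CUBIC))
d=np.abs(a.astype(int)-cv2.imread("pics/top0.png")[:,:,::-1]).sum(2)
for n,(u,v) in dict(pot=(251,244),bottle=(357,238),brush=(146,195),tape=(153,261),jar=(350,283)).items():print(n,d[v-18:v+18,u-18:u+18].mean())
s=robot.state();print(s["tool_pos"],s["ft_force"])
E
```

```text
pot 39.42206790123457
bottle 10.013117283950617
brush 9.328703703703704
tape 12.718364197530864
jar 10.462962962962964
[0.30216552 0.33490227 0.20682243] [-0.07843918  0.93760138  0.40970713]
```

View pics/tc1.png

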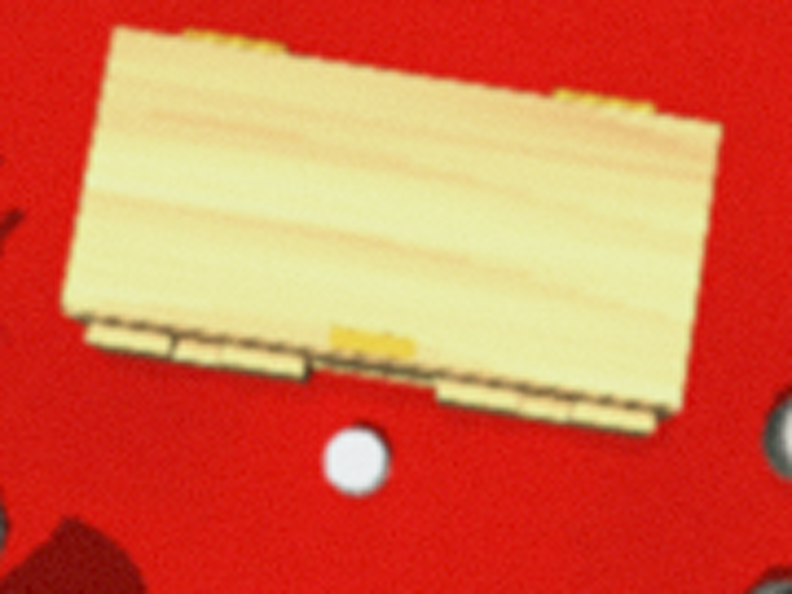

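View pics/side1.png

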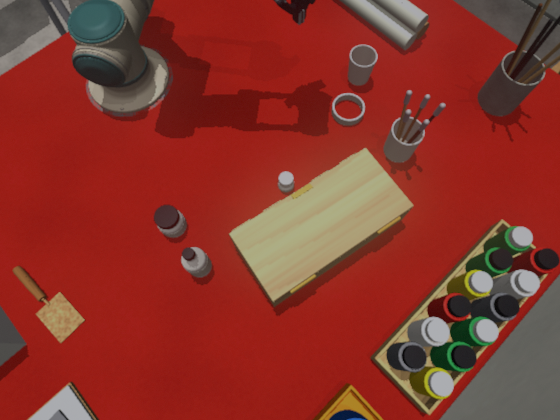

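Lid closed, drawers look home, and the pot is still at (356,460), as before. I'll check the fronts numerically: left (83,342)–(305,380), right (437,403)–(655,435), lid front corners (62,314)/(681,411).

```bash
python3 - <<'E'
from h import *
C=np.array([.650,.065]);x=np.array([.9867,-.1624]);y=np.array([.1624,.9867])
f=lambda P:((P[:2]-C)@x,(P[:2]-C)@y,P[2])
for p in((83,342),(305,380),(437,403),(655,435)):print(np.round(f(plane("top",T(p),.062)),4))
s=np.array
for t,q in(((62,314),(368,151)),((681,411),(231,235.5))):
    P,e=tri(T(t),q);print("lid",np.round(f(P),4),e)
E
```

```text
[-0.0951  0.1724  0.062 ]
[-0.0971  0.0396  0.062 ]
[-0.0984 -0.0396  0.062 ]
[-0.0972 -0.1698  0.062 ]
lid [-0.0785  0.1906  0.0701] 0.010861668454835563
lid [-0.0808 -0.1772  0.0779] 0.008729614215526026
```

```bash
python3 -c "
from cell import order
print(order.hand_in())"
```

```text
the job is handed in; nothing more can be done
None
```

I closed the lid and pushed both drawers home using only the shut fingertips, then drew back clear and handed the job in at about 14 s of the 58 s limit. No verdict came back.

- **Lid:** I pressed it down about 95 mm from the hinge. It stopped with the fingertips at 98 mm, the closed height, at about 5.5 N.
- **Drawers:** I pushed each until it stopped at about 4.5 N. In the last top picture both fronts measure -95 to -98 mm in chest x, where home is -97 mm and the calibration is good to about 2 mm.
- **Bystanders:** The pot is at the same pixel as at the start. The bottle, brushes, tape and jar show almost no change between the first and last top pictures. The larger difference around the pot (39, against about 10 for the others) fits the drawers having moved beside it.
- **Check that disagreed:** Triangulating the lid's front corners from two views gave heights of 70–78 mm instead of 98 mm. The two rays missed each other by about 10 mm because I read the corners coarsely in the side picture. I relied on the press height and force and on the top view instead.

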